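# Cure a cockpit model under a hand lamp while its turntable coasts

## Robot

A 6-joint arm with a two-finger parallel gripper is mounted at the origin on the work surface. World frame = base frame: x ahead of the robot, y to its left, z up, the work surface at z = 0. Lengths are in m, angles in rad, forces in N, time in s.
With the tool pointing down it reaches from about 0.4 to 0.825 m from the base axis. Payload 7 kg.
Tool frame: the origin (TCP) lies at the centre of the arm's flange, where the gripper is bolted on; the fingertips stand 178 mm ahead of it and the grasp point (between the pads) lies 159 mm ahead of it; z points along the fingers, y is the direction in which the jaws open and shut (so a half turn about z gives the same grasp; the last joint's range is limited). The gripper opens to 88 mm and grips with 3 to 60 N. Pads are 19 mm wide; open, the fingers measure 130 mm over their backs; the gripper's body (78 mm by 193 mm) begins 47 mm behind the grasp point.
Start: joints at [-0.844, 0.359, 0.012, 0, -1.224, -0.288], TCP at [0.287, -0.611, 0.405] pointing down, gripper open.
Joint ranges: [-3.07, 3.07], [-1.43, 2.12], [-1.02, 1.25], [-3.03, 1.67], [-3.05, -0], [-3.03, 3.03]. Speed limits (rad/s): [2.39, 2.39, 3.01, 3.14, 3.14, 3.14].

## Interface

Orientations are given as [roll, pitch, yaw] about the fixed x, y, z axes, in that order (R = Rz(yaw) Ry(pitch) Rx(roll)).
In Python, from station import * gives the robot as it stands.
- The arm moves only by the tool send_rows, never from a script. Its argument "motion" is a list of rows, each an object with "offset": the shift along the tool's x, y, z in cm, a list of three; "turn": the turn about the tool's z in degrees. In form: [{"offset": [x, y, z], "turn": turn}, ...]. A call has 1 to 8 rows; each row is the pose to reach, as a shift and turn from the pose commanded when the call began, along the tool's axes at that moment; what a row does not reach only later rows make up. A row lasts 1/10 s, in which the tool goes at most 50 mm and 8.59 degrees, less where a joint would pass 70% of its speed; a pose out of reach is approached as far as the arm can. A call with a gripper value outside its range is refused whole. "hand" is the opening, from -1 (shut) to 1 (fully open), set as the call begins (left out, the last holds). The fingers move at their own pace and stop on an object; "squeeze" is the grip in N (left out, the last holds). Time passes only in rows, so rows that repeat a pose let the fingers close. It gives the time, the measured TCP pose, the force and the opening at its end, in the units of the state.
- get_state(): the state, without advancing time (a new reading comes with each control period).
- grab_frame(name): name is "scene" or "top"; returns a dict with "frame" (420x560x3 uint8, blue, green, red), "range_z" (420x560 float32, m along the optical axis (not along the pixel's ray), 0 where there is no reading), "vertical_fov" (degrees; the focal length in pixels is half the picture's height over the tangent of half this angle, whatever the lens; pixels are square), "cx", "cy" (the principal point, pixels), "cam_to_world" (4x4, takes a point from camera to world coordinates). Camera axes: x right, y up, looking along -z (the intrinsics and any distortion apply to the point x, -y, -z); pixel columns grow to the right and rows downward; lengths in m; the calibration is good to about 2 mm. A picture is of the moment at which its call begins.
- job_done(): hands the job in, once; it reports no verdict.
The state is a dict: "t": time; "q": joint angles; "qd": joint speeds; "joint_efforts": joint torques, N m; "eef_pos": TCP position; "ee_rot": TCP orientation; "force": force on the tool from outside, world axes, zero at the start; "moment": the same for the moment, N m; "width": finger opening in m.
Only numpy, scipy, OpenCV 4.12 (cv2) and the standard library are available. Lean on these libraries where they do the work, as an engineer would, in place of code of your own. Each camera call takes 0.05 s, during which the arm holds its last target. There are 200 camera calls.

## Task

Take the square-bodied curing lamp out of its stand, set the painting turntable turning by gently pushing its upright post (with the lamp's end or the fingers; quicker than one turn in 12 seconds, never quicker than one in 3), let go of it, and while it coasts freely at that pace or above keep the upright lamp's mouth right over the little cockpit model, within 2 cm sideways and 1 to 4 cm above its top, following it round for at least five seconds without a break. Do not touch the model or shift the other things on the bench. Finish while still holding the lamp upright in the gripper, at least 5 cm up off the bench and beside the turntable, no longer over it.

Things in the scene. Friction and masses are not known exactly. Their poses are not given: they have to be found in the camera images.
- lamp: Curing lamp, about 0.12 kg, standing upright in its stand: round black head at the bottom (32 mm diameter, 32 mm tall), above it a square aluminium body 24 x 24 mm from 32 to 130 mm, a small cap to 136 mm. Origin: centre of its underside, which is the lamp's mouth; z up along the body, x and y are normal to the square body's flat sides. Take it by the square body, about 90 mm above the mouth
- stand: Fixed lamp stand: disc of 84 mm diameter with an upright open tube on it, outer diameter 52 mm, inner 44 mm, rim 57 mm above the bench, inner floor 15 mm above the bench. Origin: centre of its underside. The lamp's foot stands loosely in the tube; lift the lamp by 60 mm or more to clear it
- turntable: Fixed foot of the painting turntable, 170 mm diameter. Origin: on the turning axis, at bench level (z = 0). The platter on it is a grey disc of 240 mm diameter, 12 mm thick, its top 44 mm (cork 45 mm) above the bench. It carries the cockpit model, the post across from it and, at the two other quarters, wooden blocks with small parts (up to 20 mm above the platter) 65 to 105 mm from the axis
- platter (a joint): Turn of the platter about the vertical axis, rad, counter-clockwise from above positive, no stops. At 0 the cockpit model lies towards +x from the axis and the post towards -x. Nominal mass 0.63 kg and moment of inertia about 0.0045 kg m2 in all (the real one varies by some 40 %), bearing drag 0.0002 N m s/rad plus about 0.0001 N m: it coasts for many seconds
- post (a point): Top of the upright turning post: steel pin of 16 mm diameter with a black ball of 20 mm diameter on top, standing on the platter 95 mm from the turning axis, across from the cockpit model. This point is the ball's top, 84 mm above the bench; the ball's centre is 10 mm lower and the platter's top 40 mm lower. Push the pin sideways, square to its line to the axis, with a few newtons at most
- cockpit: Cockpit model with seat and bulkhead, 58 x 44 mm and 47 mm tall, fixed on the platter, its centre 75 mm from the turning axis. Origin: centre of its underside, 45 mm above the bench; x points outwards from the axis, z up
- model_top (a point): Point over the middle of the cockpit model at the level of its top, 92 mm above the bench, 75 mm from the turning axis; the point that the lamp's mouth must stay over
- paint_pot: Bystander: closed jar, 36 mm diameter, 45 mm tall, between stand and turntable; origin under its centre
- thinner: Bystander: bottle, 54 mm diameter, 110 mm tall; origin under its centre
- varnish: Bystander: jar, 44 mm diameter, 70 mm tall; origin under its centre
- brush: Bystander: brush lying flat, 180 mm long; origin under its middle
- water_cup: Bystander: white cup, 70 mm diameter, 80 mm tall; origin under its centre
- scraper: Bystander: hand tool like a screwdriver lying flat, 150 mm long; origin under its middle
- wing: Bystander: grey model wing lying flat, 150 x 40 mm, up to 16 mm high; origin under its middle
Things that resemble listed ones, but are neither listed nor needed, are in the scene too. Leave any blue look-alike of the stand alone. Of the things that look like the lamp, the larger one is meant.

How it is judged:
On the way, in this order (a step that is already met when the one before it is completed fails the run):
1. the turntable coasts by itself, touched by nothing, quicker than one turn in about 12 s (0.5 rad/s) ((velocity of joint platter above 0.5 rad/s or velocity of joint platter below -0.5 rad/s) and contact force between platter and anything else below 0.05 N), for 0.2 s.
2. the upright lamp's mouth stays within 20 mm sideways of the model's middle and 8 to 42 mm above its top for 5 s while the turntable coasts untouched at 0.5 rad/s or more (all of step 1 and horizontal distance between lamp and model_top below 0.02 m and z of lamp in the frame of model_top between 0.008 and 0.042 m and angle between lamp's own z axis and vertical below 0.25 rad), for 5 s.
At the end, for the whole second after the job is handed in: the lamp is held still and upright (within 0.25 rad) in the gripper, its mouth more than 40 mm above the bench and more than 130 mm sideways from the turntable's axis, out of the stand; the turntable may go on turning (contact force between lamp and the fingers above 1 N and angle between lamp's own z axis and vertical below 0.25 rad and height (world z) of lamp above 0.04 m and horizontal distance between lamp and turntable above 0.13 m and contact force between lamp and stand below 0.05 N and linear speed of lamp below 0.05 m/s); the arm keeps its last pose, push and grip.
It fails at once if the turntable is spun quicker than one turn in about 3 s (2.2 rad/s) (velocity of joint platter above 2.2 rad/s or velocity of joint platter below -2.2 rad/s).
It fails at once if the lamp or the gripper touches the cockpit model (contact force between any of lamp, the fingers, the arm and cockpit above 0.5 N).
It fails at once if the turntable is struck or pressed with more than 12 N (contact force between platter and anything else above 12 N).
It fails at once if another thing on the bench is shifted by more than 30 mm (distance of any of paint_pot, thinner, varnish, brush, water_cup, scraper, wing from where it was at the start of the episode above 0.03 m).
It also fails if it takes over 51 s, if anything falls off the work surface, if the arm or the gripper's body presses on something with over 40 N, if the wrist force passes 120 N, or if a joint passes its speed limit or range.

## Working session

There is one attempt and no reset: what is moved stays moved. The work goes in short steps, Python scripts to look and compute and a tool call to move; the robot and the scene stay as the last step left them, time stands still between calls to the robot, and variables do not carry over. Pictures are saved under pics/ and viewed, about 8 in all and at most 12, crops included, and the job is handed in when it is done.

Besides the shell and the picture viewer there is one more tool, called after "Request:" as a command line: name --argument value ..., lists and objects as JSON in quotes. send_rows: Moves the arm, as the interface text tells. Its arguments: {"type":"object","properties":{"motion":{"type":"array"},"hand":{"type":"number"},"squeeze":{"type":"number"}},"required":["motion"]}

```bash
ls; mkdir -p pics; cat > h.py <<'E'
from station import *
import numpy as np, cv2
def cam(n):
    d=grab_frame(n); d['f']=d['frame'].shape[0]/2/np.tan(np.radians(d['vertical_fov'])/2); return d
def ray(d,u,v):
    T=np.array(d['cam_to_world']); r=T[:3,:3]@np.array([(u-d['cx'])/d['f'],-(v-d['cy'])/d['f'],-1.]); return T[:3,3],r
def onz(d,u,v,z):
    o,r=ray(d,u,v); return o+r*(z-o[2])/r[2]
def world(d):
    Z=d['range_z']; h,w=Z.shape; u,v=np.meshgrid(np.arange(w),np.arange(h))
    P=np.stack([(u-d['cx'])/d['f']*Z,-(v-d['cy'])/d['f']*Z,-Z],-1); T=np.array(d['cam_to_world'])
    return P@T[:3,:3].T+T[:3,3]
E
python3 - <<'E'
from h import *
print(get_state())
for n in("scene","top"):
    d=cam(n); cv2.imwrite(f'pics/{n}0.png',d['frame']); print(n,{k:d[k] for k in d if k not in('frame','range_z')})
    np.savez(f'{n}0.npz',**d)
E
```

```text
pics
{'t': 0.0, 'q': array([-8.43863034e-01,  3.59369179e-01,  1.10598475e-02, -3.46996816e-04,
       -1.22410846e+00, -2.88103541e-01]), 'qd': array([-0.00134012, -0.00059515,  0.00181479,  0.00113975,  0.00034759,
        0.00089946]), 'joint_efforts': array([-6.93799320e-04, -5.82724464e+01,  2.93061680e+01,  6.99759990e+00,
        6.99918033e-03, -1.43747975e-04]), 'eef_pos': array([ 0.28670843, -0.61086263,  0.4037349 ]), 'ee_rot': array([ 3.13994532e+00, -1.48003173e-04, -2.70288095e+00]), 'force': array([0.57365998, 0.2391838 , 0.0198297 ]), 'moment': array([ 0.0401257 ,  0.02358258, -0.05192602]), 'width': 0.08751843928618948}
scene {'vertical_fov': 45.298787186572014, 'cx': 282.8148239963297, 'cy': 217.691294159847, 'cam_to_world': array([[ 0.87938357, -0.28168706,  0.38384493,  1.06007984],
       [ 0.47571829,  0.55270648, -0.68425701, -0.8841472 ],
       [-0.01940724,  0.78432643,  0.62004469,  0.88399169],
       [ 0.        ,  0.        ,  0.        ,  1.        ]]), 'f': np.float64(503.26928154655013)}
top {'vertical_fov': 55.6841170110056, 'cx': 279.4614826296931, 'cy': 203.66123772025986, 'cam_to_world': array([[ 0.02209307,  0.99038158, -0.13658778,  0.41880226],
       [-0.99947758,  0.02510342,  0.02035639, -0.00912352],
       [ 0.02358942,  0.13606668,  0.9904188 ,  1.09205111],
       [ 0.        ,  0.        ,  0.        ,  1.        ]]), 'f': np.float64(397.5927335244546)}
```

View pics/scene0.png

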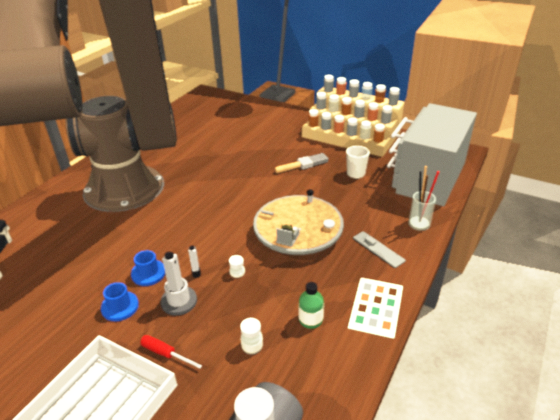

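View pics/top0.png

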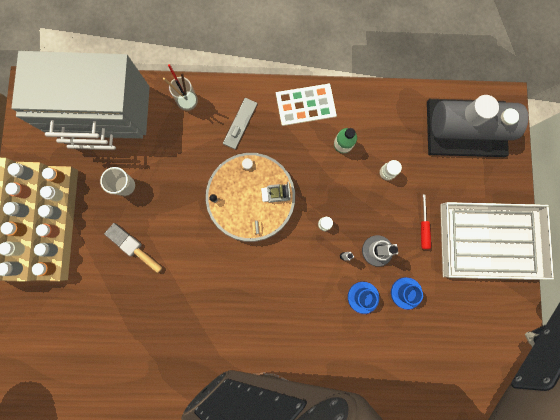

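The top view shows the lamp in its grey stand at about (380,250). What could be mistaken for it: the small look-alike at (347,257) and the blue stands at (364,297) and (407,293). The turntable centre is at about (250,197), the cockpit at (275,194) and the post at (213,198). I choose the larger lamp, and next I'll measure and check it in a crop.

```bash
python3 - <<'E'
from h import *
D={n:dict(np.load(f'{n}0.npz')) for n in("scene","top")}
W={n:world(D[n]) for n in D}
for n in D:
    w=W[n]; z=w[...,2]; ok=D[n]['range_z']>0
    # platter: points in z 0.035..0.05 near
    if n=='top': print('bench z',np.median(z[300:330,150:200]), onz(D[n],380,250,.1))
    c=onz(D[n],*( (250,197) if n=='top' else (298,223)),.045)
    m=ok&(np.hypot(w[...,0]-c[0],w[...,1]-c[1])<.16)&(z>.036)&(z<.052)
    p=w[m][:,:2]; (cx,cy),r=cv2.minEnclosingCircle(p.astype(np.float32)); print(n,'platter',cx,cy,r,len(p),np.median(z[m]))
    near=np.hypot(w[...,0]-cx,w[...,1]-cy)<.13
    for lo,hi in((.075,.088),(.088,.1)):
        q=w[ok&near&(z>lo)&(z<hi)]; print(lo,len(q),q.mean(0) if len(q) else '')
        if lo>.08 and len(q): print(cv2.minAreaRect(q[:,:2].astype(np.float32)))
    q=w[ok&near&(z>.076)]-[cx,cy,0]; a=np.arctan2(q[:,1],q[:,0]);print('angles',np.histogram(a,24,(-np.pi,np.pi))[0])
    L=onz(D[n],*((383,249) if n=='top' else (173,270)),.1)
    m=ok&(np.hypot(w[...,0]-L[0],w[...,1]-L[1])<.05)
    for lo,hi in((.05,.06),(.06,.09),(.09,.13),(.13,.145),(.145,.17)):
        q=w[m&(z>lo)&(z<hi)]; print(' lamp',lo,len(q), q.mean(0) if len(q) else '',cv2.minAreaRect(q[:,:2].astype(np.float32)) if len(q)>2 else '')
t=D['top']['frame'][215:295,320:430]; s=D['scene']['frame'][235:325,140:240]
cv2.imwrite('pics/crop1.png',np.hstack([cv2.resize(t,(440,320),interpolation=2),cv2.resize(s,(356,320),interpolation=2)]))
E
```

```text
scene platter 0.5820574164390564 0.04762118682265282 0.12321505695581436 3619 0.045506456956083685
0.075 125 [ 0.589692   -0.0020827   0.08180611]
0.088 76 [ 0.59413136 -0.04483087  0.09149394]
((0.5922120213508606, -0.042337458580732346), (0.041629962623119354, 0.0298666562885046), 11.21208667755127)
angles [  0   0   0   0   0  27 112  28   0   0   0   0   0   0   0   0   0   0
  29   0   0   0   0   0]
 lamp 0.05 160 [ 0.45362427 -0.30824321  0.05568438] ((0.44955018162727356, -0.3044337034225464), (0.05018462985754013, 0.0447748638689518), 37.53557586669922)
 lamp 0.06 143 [ 0.45284172 -0.3060449   0.07522854] ((0.45679599046707153, -0.30215126276016235), (0.03757177293300629, 0.02966817282140255), 66.13914489746094)
 lamp 0.09 198 [ 0.45262094 -0.30632605  0.1106803 ] ((0.45299574732780457, -0.3054417073726654), (0.03228749334812164, 0.020537933334708214), 52.42623519897461)
 lamp 0.13 80 [ 0.45253294 -0.30560983  0.13803948] ((0.4523239731788635, -0.3051636517047882), (0.03172812610864639, 0.019777730107307434), 51.35321044921875)
 lamp 0.145 89 [ 0.44858917 -0.30327409  0.1496
[... 668 characters left out ...]
3706307411, 0.04517713561654091), 4.570571422576904)
 lamp 0.06 35 [ 0.44615154 -0.29063636  0.0728816 ] ((0.4463323950767517, -0.29430878162384033), (0.04674849659204483, 0.032974909991025925), 2.9302585124969482)
 lamp 0.09 43 [ 0.44585634 -0.28879486  0.11142816] ((0.4463476538658142, -0.2886906564235687), (0.022199133411049843, 0.0033838453236967325), 3.102079391479492)
 lamp 0.13 29 [ 0.44622494 -0.29258037  0.13979238] ((0.44714993238449097, -0.29841989278793335), (0.024310089647769928, 0.02179296500980854), 11.277542114257812)
 lamp 0.145 88 [ 0.44735971 -0.29907907  0.14963507] ((0.4471781849861145, -0.2993476986885071), (0.02353372797369957, 0.021470094099640846), 5.389071941375732)
```

View pics/crop1.png

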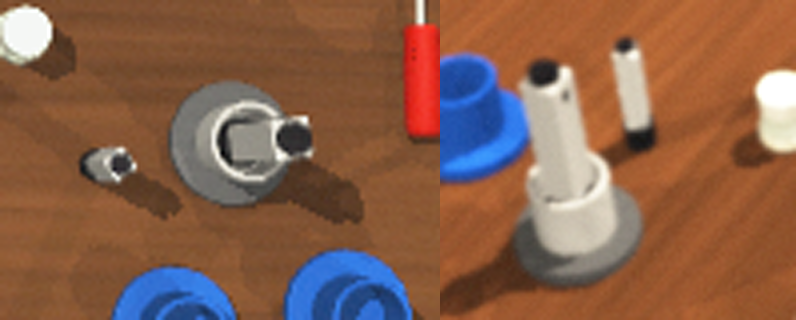

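The crop confirms it: the big lamp stands in the grey stand, its faces nearly along world x and y, and the small slim look-alike is beside it. Next I'll measure the post and the clearances.

```bash
cat >> h.py <<'E'
AX=np.array([0.5825,0.048])
def post(d,pred=None,tol=0.7):
    "post angle from depth; pred rad"
    w=world(d); z=w[...,2]; x=w[...,0]-AX[0]; y=w[...,1]-AX[1]; r=np.hypot(x,y); a=np.arctan2(y,x)
    m=(d['range_z']>0)&(z>.069)&(z<.09)&(r>.08)&(r<.11)
    if pred is not None: m&=np.abs((a-pred+np.pi)%(2*np.pi)-np.pi)<tol
    if m.sum()<4: return None
    return np.arctan2(y[m].mean(),x[m].mean()),int(m.sum()),x[m].mean(),y[m].mean()
E
python3 - <<'E'
from h import *
for n in("scene","top"):
    d=dict(np.load(f'{n}0.npz')); w=world(d); print(n,post(d,1.6))
    m=(d['range_z']>0)&(abs(w[...,0]-AX[0])<.12)&(abs(w[...,1]-AX[1])<.12)&(w[...,2]>.06); q=w[m]
    s=q[q[:,1]<.03]; print('model pts',s.min(0),s.max(0),s.mean(0))
    c=onz(d,*((347,257) if n=='top' else (194,262)),.05)
    m=(d['range_z']>0)&(np.hypot(w[...,0]-c[0],w[...,1]-c[1])<.04)&(w[...,2]>.02);q=w[m]
    print('small',q.min(0),q.max(0),np.median(q,0))
# ball centre by colour ray in top view
d=dict(np.load('top0.npz')); b=d['frame'][185:212,200:228].max(2)<60; v,u=np.nonzero(b); print('ball',u.mean()+200,v.mean()+185,b.sum(),onz(d,u.mean()+200,v.mean()+185,.076)[:2]-AX)
E
```

```text
scene (np.float64(1.6844506107452024), 42, np.float64(-0.010305462833392535), np.float64(0.09028301716668155))
model pts [ 0.48605539 -0.05847246  0.06002151] [0.61592072 0.02968497 0.0964571 ] [ 0.58924134 -0.03906294  0.0775417 ]
small [ 0.41768071 -0.22178827  0.02015218] [ 0.44240634 -0.19738464  0.09642273] [ 0.43388697 -0.21354731  0.06254561]
top (np.float64(1.701280812357524), 48, np.float64(-0.01229440419293029), np.float64(0.09368584429837856))
model pts [ 0.48276486 -0.05625259  0.06002045] [0.61567241 0.02965039 0.09638698] [ 0.5823823  -0.02540839  0.07489513]
small [ 0.42121876 -0.21783189  0.02015852] [ 0.43986863 -0.19821874  0.09523264] [ 0.43015987 -0.20442545  0.0846853 ]
ball 213.02857142857144 197.9142857142857 35 [-0.01297675  0.09338797]
```

Request:
send_rows --motion '[{"offset":[-4,3,0],"turn":4},{"offset":[-8,6.1,0],"turn":8},{"offset":[-12,9.2,0],"turn":12},{"offset":[-16,12.3,1],"turn":16},{"offset":[-20,15.3,2],"turn":20},{"offset":[-24,18.4,3],"turn":22},{"offset":[-27.7,21.3,3.5],"turn":22},{"offset":[-27.7,21.3,3.5],"turn":22}]' --hand 0.3 --squeeze 25

```text
t: 0.9
eef_pos: [0.4486, -0.2964, 0.3688]
ee_rot: [3.141, -0.001, -3.082]
force: [-0.2, -0.6, 0.2]
width: 0.0569
```

```bash
python3 - <<'E'
from h import *
s=get_state(); print(s['t'],s['eef_pos'],s['ee_rot'],s['width'],s['force'])
for n in("scene","top"):
    d=cam(n); cv2.imwrite(f'pics/{n}1.png',d['frame'])
    if n=='scene': cv2.imwrite('pics/crop2.png',cv2.resize(d['frame'][170:330,80:280],(700,560),interpolation=2))
E
```

```text
0.9 [ 0.44864548 -0.29643844  0.36881709] [ 3.14051933e+00 -7.00085937e-04 -3.08216208e+00] 0.056917108039582096 [-0.21097173 -0.56340759  0.20840618]
```

View pics/crop2.png

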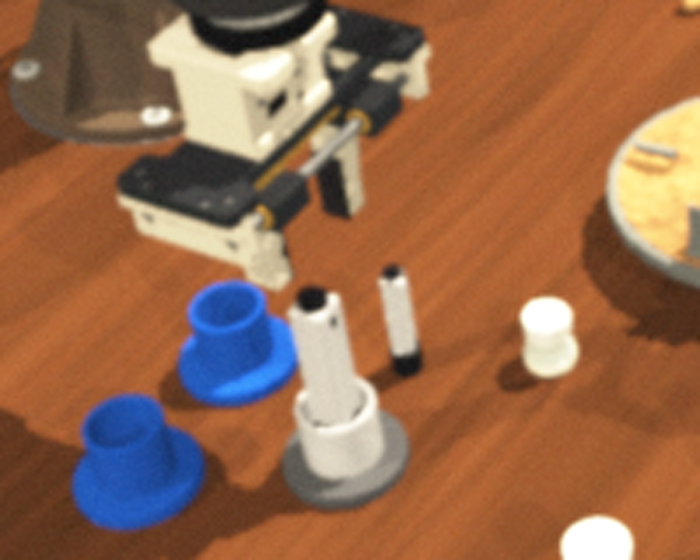

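The gripper hangs over the lamp (crop pixel about (330,360)) with its jaws to either side, so I'll go down and grip.

Request:
send_rows --motion '[{"offset":[0.1,-0.3,2],"turn":0},{"offset":[0.1,-0.3,5],"turn":0},{"offset":[0.1,-0.3,8],"turn":0},{"offset":[0.1,-0.3,10],"turn":0},{"offset":[0.1,-0.3,10.5],"turn":0},{"offset":[0.1,-0.3,10.5],"turn":0}]'

```text
t: 1.6
eef_pos: [0.4457, -0.3045, 0.2642]
ee_rot: [3.141, -0.002, -3.088]
force: [0.3, -0.5, -0.2]
width: 0.057
```

Request:
send_rows --motion '[{"offset":[0,0,0],"turn":0},{"offset":[0,0,0],"turn":0},{"offset":[0,0,0],"turn":0},{"offset":[0,0,0],"turn":0},{"offset":[0,0,0],"turn":0},{"offset":[0,0,0],"turn":0},{"offset":[0,0,0],"turn":0},{"offset":[0,0,0],"turn":0}]' --hand -1 --squeeze 25

```text
t: 2.4
eef_pos: [0.4464, -0.3036, 0.2651]
ee_rot: [-3.141, 0.001, -3.087]
force: [-0.5, 1.8, 5.4]
width: 0.0243
```

Request:
send_rows --motion '[{"offset":[0,0,-1],"turn":0},{"offset":[0,0,-3],"turn":0},{"offset":[0,0,-6],"turn":0},{"offset":[0,0,-9],"turn":0},{"offset":[0,0,-11.5],"turn":0},{"offset":[0,0,-12],"turn":0},{"offset":[0,0,-12],"turn":0}]'

```text
t: 3.1
eef_pos: [0.4461, -0.3035, 0.3854]
ee_rot: [-3.141, 0.002, -3.087]
force: [0.2, -0.1, -1.5]
width: 0.024
```

```bash
python3 - <<'E'
from h import *
s=get_state(); print(s['t'],s['eef_pos'],s['ee_rot'],s['width'],s['force'])
d=cam('scene'); cv2.imwrite('pics/crop3.png',cv2.resize(d['frame'][150:310,80:280],(700,560),interpolation=2))
w=world(d); P=s['eef_pos']
m=(d['range_z']>0)&(np.hypot(w[...,0]-P[0],w[...,1]-P[1])<.025)
for lo,hi in((.1,.125),(.125,.135),(.135,.16),(.165,.19)):
    q=w[m&(w[...,2]>lo)&(w[...,2]<hi)]; print(lo,len(q),(q.min(0),q.mean(0)-P) if len(q) else '')
E
```

```text
3.1 [ 0.44609169 -0.30353165  0.38544849] [-3.14136530e+00  1.64644184e-03 -3.08693595e+00] 0.023968173450875537 [ 0.21288416 -0.12264948 -1.45052087]
0.1 0 
0.125 0 
0.135 118 (array([ 0.43681972, -0.32005917,  0.13669688]), array([ 0.00871264, -0.00814949, -0.23649304]))
0.165 153 (array([ 0.43535029, -0.32068661,  0.16545513]), array([ 0.00627759, -0.00642427, -0.20894772]))
```

View pics/crop3.png

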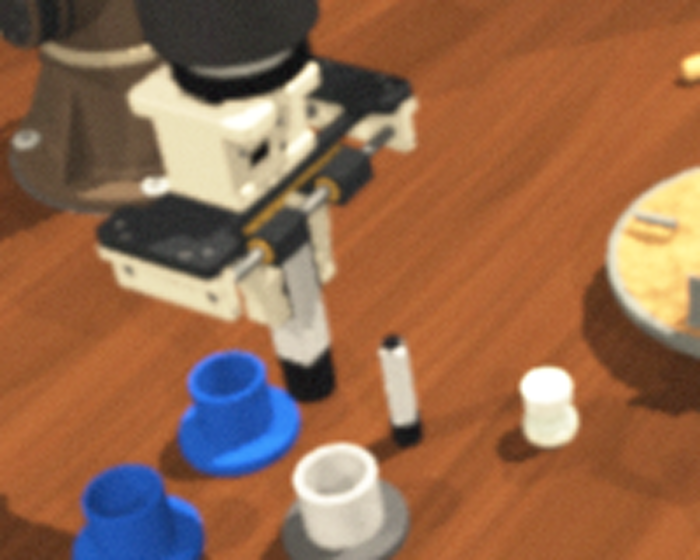

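The lamp is out of the stand, upright and gripped (24.0 mm opening), with the mouth about 0.249 m below the TCP. Next I'll carry it over to a spot behind the post.

Request:
send_rows --motion '[{"offset":[-0.5,2,0],"turn":0.5},{"offset":[-1.5,6,0],"turn":1},{"offset":[-2.5,10.5,0],"turn":2},{"offset":[-3.7,15,0],"turn":3.1},{"offset":[-4.8,19.5,0],"turn":3.1},{"offset":[-6,24,0],"turn":3.1},{"offset":[-7,28.5,0],"turn":3.1},{"offset":[-8,33,0],"turn":3.1}]'

```text
t: 3.95
eef_pos: [0.5075, 0.0321, 0.3831]
ee_rot: [-3.141, -0.003, -3.141]
force: [1.3, -0.9, -1.6]
width: 0.0236
```

Request:
send_rows --motion '[{"offset":[-1.2,4.5,0],"turn":0},{"offset":[-2,8,0.5],"turn":0},{"offset":[-2.4,10,2],"turn":0},{"offset":[-2.4,10.4,3],"turn":0},{"offset":[-2.4,10.4,3],"turn":0},{"offset":[-2.4,10.4,3],"turn":0}]'

```text
t: 4.55
eef_pos: [0.5316, 0.1336, 0.3539]
ee_rot: [-3.14, -0.002, -3.141]
force: [-0.0, 0.0, -1.4]
width: 0.0241
```

```bash
python3 - <<'E'
from h import *
s=get_state(); P=s['eef_pos'];print(s['t'],P,s['ee_rot'],s['width'],s['force'])
F=[]
for n in('scene','top'):
    d=cam(n); F.append(d['frame'][120:300,150:390]); w=world(d); print(n,post(d,1.7,.25))
    m=(d['range_z']>0)&(np.hypot(w[...,0]-P[0],w[...,1]-P[1])<.025)&(w[...,2]>.05)&(w[...,2]<.098)
    q=w[m]; print(len(q),(q.min(0),q.max(0)) if len(q) else '')
cv2.imwrite('pics/c4.png',cv2.resize(np.hstack(F),None,fx=1.66,fy=1.66,interpolation=2))
E
```

```text
4.55 [0.53161463 0.13360631 0.35390251] [-3.14020023e+00 -1.80814361e-03 -3.14106858e+00] 0.024072664175323878 [-0.04186011  0.00634981 -1.36211675]
scene (np.float64(1.6801103146244507), 42, np.float64(-0.00985453300665397), np.float64(0.08978950902040068))
4 (array([0.53249977, 0.10939477, 0.05025573]), array([0.54969948, 0.13878707, 0.05203829]))
top None
0
```

View pics/c4.png

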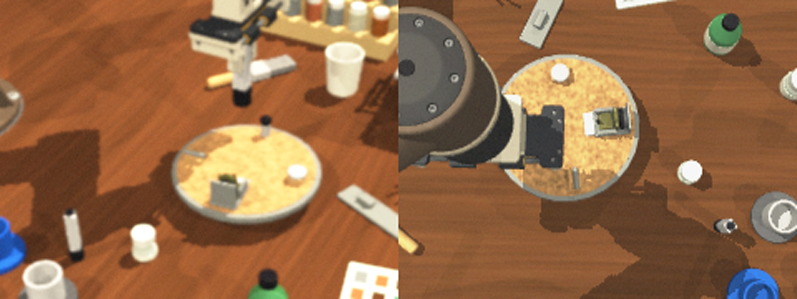

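The lamp hangs behind the post, which shows at about (265,122) in the left half of the picture. The cockpit is across from it. I'll lower the lamp to ball height and work out the push arc.

Request:
send_rows --motion '[{"offset":[0,0,1.2],"turn":0},{"offset":[0,0,2.7],"turn":0},{"offset":[0,0,3.5],"turn":0},{"offset":[0,0,3.5],"turn":0},{"offset":[0,0,3.5],"turn":0}]'

```text
t: 5.15
eef_pos: [0.5321, 0.1341, 0.3198]
ee_rot: [-3.141, 0.0, -3.141]
force: [-0.1, -0.1, -1.0]
width: 0.0238
```

```bash
python3 - <<'E'
from h import *
s=get_state(); P=s['eef_pos'];print(s['t'],P,s['ee_rot'],s['width'],s['force'])
d=cam('scene'); print(post(d,1.7,.25))
L=P[:2]+[.002,.001]-AX; a0=np.degrees(np.arctan2(L[1],L[0])); r0=np.hypot(*L); print(a0,r0)
c=np.cumsum([1,2,2,2,2.5,3.3,4.3,5.3,6.2,7,7.5,7.5]); prev=L
for i,k in enumerate(c):
    a=np.radians(a0-k); p=(.095+(r0-.095)*max(0,1-k/6))*np.array([np.cos(a),np.sin(a)])
    if i==8: L=prev
    e=p-L; print(i,np.round([-e[0]*100,e[1]*100],2)); prev=p
E
```

```text
5.15 [0.53207276 0.134148   0.31982614] [-3.14139397e+00  1.33247413e-04 -3.14106392e+00] 0.02383003814203531 [-0.09667052 -0.13814787 -0.97482304]
(np.float64(1.7024832222587323), 46, np.float64(-0.01196981072383109), np.float64(0.09036995908060799))
119.06047180290304 0.09969940618419733
0 [-0.19  0.01]
1 [-0.57  0.03]
2 [-0.94  0.03]
3 [-1.27  0.09]
4 [-1.66  0.24]
5 [-2.18  0.41]
6 [-2.87  0.58]
7 [-3.74  0.72]
8 [-1.03  0.06]
9 [-2.18  0.  ]
10 [-3.41 -0.22]
11 [-4.59 -0.6 ]
```

Request:
send_rows --motion '[{"offset":[-0.2,0,0.2],"turn":0},{"offset":[-0.6,0,0.2],"turn":0},{"offset":[-0.95,0.05,0.2],"turn":0},{"offset":[-1.3,0.1,0.2],"turn":0},{"offset":[-1.7,0.25,0.2],"turn":0},{"offset":[-2.2,0.4,0.2],"turn":0},{"offset":[-2.9,0.6,0.2],"turn":0},{"offset":[-3.75,0.7,0.2],"turn":0}]'

```text
t: 6.0
eef_pos: [0.57, 0.1416, 0.3177]
ee_rot: [3.142, 0.0, -3.141]
force: [-0.0, 1.6, -1.4]
width: 0.0245
```

Request:
send_rows --motion '[{"offset":[-1.05,0.05,0],"turn":0},{"offset":[-2.2,0,0],"turn":0},{"offset":[-3.4,-0.2,0],"turn":0},{"offset":[-4.6,-0.6,0],"turn":0},{"offset":[-4.8,-0.6,-0.2],"turn":0},{"offset":[-4.2,-0.4,-1.5],"turn":0},{"offset":[-2.5,0,-3.5],"turn":0},{"offset":[0,0,-4.8],"turn":0}]'

```text
t: 6.8
eef_pos: [0.5693, 0.1417, 0.3674]
ee_rot: [3.141, 0.001, -3.141]
force: [0.3, 0.2, -1.5]
width: 0.0241
```

```bash
python3 - <<'E'
from h import *
s=get_state(); P=s['eef_pos'];print(s['t'],P,s['width'],s['force'])
for i in range(4):
    n=('scene','top')[i%2]; t=get_state()['t']; d=cam(n); np.savez(f'k{i}.npz',**d,t=t)
    w=world(d); z=w[...,2]; x=w[...,0]-AX[0]; y=w[...,1]-AX[1]; r=np.hypot(x,y)
    m=(d['range_z']>0)&(z>.069)&(z<.1)&(r>.04)&(r<.11); a=np.degrees(np.arctan2(y,x))
    print(n,t,[(int(k*15-180),int(c),round(float(r[m&(a//15==k-12)].mean()),3)) for k,c in enumerate(np.histogram(a[m],24,(-180,180))[0]) if c])
E
```

```text
6.8 [0.56927586 0.14170645 0.36743344] 0.02408530321478286 [ 0.33133736  0.22982321 -1.47426687]
scene 6.8 [(-180, 13, 0.09), (-165, 86, 0.09), (-150, 41, 0.092), (0, 1, 0.091), (15, 44, 0.095)]
top 6.85 [(-180, 55, 0.09), (-165, 85, 0.09), (-150, 2, 0.059), (0, 13, 0.094), (15, 32, 0.094), (165, 1, 0.055)]
scene 6.9 [(-180, 50, 0.088), (-165, 100, 0.091), (-150, 1, 0.076), (0, 43, 0.095), (15, 3, 0.096), (165, 1, 0.058)]
top 6.95 [(-180, 97, 0.09), (-165, 35, 0.089), (0, 46, 0.094), (15, 1, 0.095), (165, 10, 0.085)]
```

```bash
cat > plan.py <<'E'
from h import *
import json,sys,glob
# history of post angles (unwrapped), file hist.json: [[t,deg]]
def load():
    try: return json.load(open('hist.json'))
    except Exception: return []
def add(H,d,t,pred):
    p=post(d,np.radians(pred),.35)
    if p is None or p[1]<12: print('no post',p); return
    a=np.degrees(p[0]); a=pred+(a-pred+180)%360-180; H.append([t,a]); print('post',round(t,2),round(a,1),p[1],round(float(np.hypot(p[2],p[3])),4))
def fit(H):
    H=np.array(H)[-12:]; k=2 if H[-1,0]-H[0,0]>1.5 else 1
    c=np.polyfit(H[:,0]-H[-1,0],H[:,1],k); t1=H[-1,0]; return lambda t: np.polyval(c,t-t1), c[-2]
LO=np.array([.002,.001])
def rows(f,t0,P,n=8,mode='follow',T=1.6):
    L=P[:2]+LO-AX; m=lambda t: f(t)+180
    a0=np.degrees(np.arctan2(L[1],L[0])); r0=np.hypot(*L); out=[]
    a0=a0+360*round((m(t0+(T if mode=='join' else 0))-a0)/360)
    if mode=='join':
        a1=m(t0+T); v=(m(t0+T+.1)-m(t0+T-.1))/.2*T; D=a1-a0; print('join D',D,'vT',v)
    else: print('now lamp-model deg',round(a0-m(t0),1),'r',round(r0,4),'dist mm',round(1000*np.hypot(r0*np.cos(np.radians(a0-m(t0)))-.075,r0*np.sin(np.radians(a0-m(t0)))),1),'z',round(P[2]-.249-.092,4))
    for i in range(1,n+1):
        s=.1*i
        if mode=='join':
            u=s/T; a=a0+D*(3*u*u-2*u**3)+v*(u**3-u*u); r=r0+(.075-r0)*min(1,u*2)
        else:
            k=max(0,1-i/3); a=m(t0+s)+(a0-m(t0))*k; r=.075+(r0-.075)*k
        e=r*np.array([np.cos(np.radians(a)),np.sin(np.radians(a))])-L
        out.append([round(-e[0]*100,1),round(e[1]*100,1)])
    print(out)
E
python3 - <<'E'
from plan import *
H=[]
for i in range(4):
    d=dict(np.load(f'k{i}.npz')); add(H,d,float(d['t']),20-70*.05*i)
json.dump(H,open('hist.json','w')); f,w=fit(H); s=get_state(); print(s['t'],'w',w,'post',f(s['t']),s['eef_pos'])
rows(f,s['t'],s['eef_pos'],16,'join')
E
```

```text
post 6.8 18.3 45 0.0949
post 6.85 17.2 45 0.0937
post 6.9 10.9 46 0.0952
post 6.95 9.4 47 0.0936
7.0 w -66.2513689321378 post 5.639379761010948 [0.56871444 0.14150454 0.36736493]
join D -17.471403223743863 vT -106.0021902914201
[[np.float64(-0.0), np.float64(-0.3)], [np.float64(0.0), np.float64(-0.5)], [np.float64(0.1), np.float64(-0.8)], [np.float64(0.2), np.float64(-1.1)], [np.float64(0.3), np.float64(-1.3)], [np.float64(0.3), np.float64(-1.6)], [np.float64(0.4), np.float64(-1.9)], [np.float64(0.3), np.float64(-2.1)], [np.float64(0.3), np.float64(-2.1)], [np.float64(0.2), np.float64(-2.1)], [np.float64(0.0), np.float64(-2.1)], [np.float64(-0.2), np.float64(-2.0)], [np.float64(-0.6), np.float64(-2.0)], [np.float64(-1.1), np.float64(-2.0)], [np.float64(-1.7), np.float64(-2.0)], [np.float64(-2.5), np.float64(-2.1)]]
```

Request:
send_rows --motion '[{"offset":[0,-0.3,0],"turn":0},{"offset":[0,-0.5,0],"turn":0},{"offset":[0.1,-0.8,0],"turn":0},{"offset":[0.2,-1.1,0],"turn":0},{"offset":[0.3,-1.3,0],"turn":0},{"offset":[0.3,-1.6,0],"turn":0},{"offset":[0.3,-1.9,0],"turn":0}]'

```text
t: 7.7
eef_pos: [0.5664, 0.1221, 0.3656]
ee_rot: [-3.142, -0.0, -3.141]
force: [-0.1, 0.3, -0.9]
width: 0.0239
```

```bash
python3 - <<'E'
from plan import *
H=load()
for n in('scene','top'):
    t=get_state()['t']; d=cam(n); add(H,d,t,9.4-76*(t-6.95))
json.dump(H,open('hist.json','w')); f,w=fit(H); s=get_state(); print(s['t'],'w',w,'post',f(s['t']),s['eef_pos'])
rows(f,s['t'],s['eef_pos'],8,'join',.6)
rows(f,s['t'],s['eef_pos'],8,'join',.8)
E
```

```text
post 7.7 -48.3 49 0.0987
post 7.75 -51.5 44 0.0941
7.8 w -74.91746381082255 post -55.41377355899335 [0.56641053 0.12196853 0.36568542]
join D -21.00817251981043 vT -44.95047828649338
[[np.float64(-0.1), np.float64(-0.0)], [np.float64(-0.3), np.float64(-0.0)], [np.float64(-0.7), np.float64(-0.0)], [np.float64(-1.2), np.float64(-0.0)], [np.float64(-1.9), np.float64(-0.0)], [np.float64(-2.8), np.float64(-0.1)], [np.float64(-3.8), np.float64(-0.4)], [np.float64(-5.0), np.float64(-0.9)]]
join D -35.991665281974875 vT -59.93397104865784
[[np.float64(-0.1), np.float64(-0.0)], [np.float64(-0.4), np.float64(-0.0)], [np.float64(-0.8), np.float64(0.0)], [np.float64(-1.4), np.float64(0.0)], [np.float64(-2.1), np.float64(-0.0)], [np.float64(-2.9), np.float64(-0.1)], [np.float64(-3.7), np.float64(-0.4)], [np.float64(-4.6), np.float64(-0.7)]]
```

Request:
send_rows --motion '[{"offset":[-0.1,0,0],"turn":0},{"offset":[-0.4,0,0],"turn":0},{"offset":[-0.8,0,0],"turn":0},{"offset":[-1.4,0,0],"turn":0},{"offset":[-2.1,0,0],"turn":0},{"offset":[-2.9,-0.1,0],"turn":0},{"offset":[-3.7,-0.4,0],"turn":0},{"offset":[-4.6,-0.7,0],"turn":0}]'

```text
t: 8.6
eef_pos: [0.6132, 0.1151, 0.3655]
ee_rot: [-3.141, -0.0, -3.141]
force: [0.3, 0.1, -1.0]
width: 0.0238
```

```bash
cat > step.py <<'E'
from plan import *
H=load(); f,w=fit(H)
n=sys.argv[1]
t=get_state()['t']; d=cam(n); add(H,d,t,f(t)); cv2.imwrite(f'pics/s{t:.2f}.png',d['frame'])
json.dump(H,open('hist.json','w')); f,w=fit(H); s=get_state(); print(s['t'],'w',w,'post',f(s['t']),s['eef_pos'])
rows(f,s['t'],s['eef_pos'],8)
E
python3 step.py top
```

```text
post 8.6 -112.7 45 0.0948
8.65 w -70.6105974894699 post -116.26899339642624 [0.6142905  0.11481652 0.36540855]
now lamp-model deg -0.2 r 0.0758 dist mm 0.8 z 0.0244
[[np.float64(-0.8), np.float64(-0.5)], [np.float64(-1.5), np.float64(-1.0)], [np.float64(-2.1), np.float64(-1.7)], [np.float64(-2.7), np.float64(-2.4)], [np.float64(-3.2), np.float64(-3.2)], [np.float64(-3.6), np.float64(-4.0)], [np.float64(-3.9), np.float64(-4.8)], [np.float64(-4.0), np.float64(-5.7)]]
```

Within 1 mm, so I'm following now.

Request:
send_rows --motion '[{"offset":[-0.8,-0.5,0],"turn":0},{"offset":[-1.5,-1.0,0],"turn":0},{"offset":[-2.1,-1.7,0],"turn":0},{"offset":[-2.7,-2.4,0],"turn":0},{"offset":[-3.2,-3.2,0],"turn":0},{"offset":[-3.6,-4.0,0],"turn":0},{"offset":[-3.9,-4.8,0],"turn":0},{"offset":[-4.0,-5.7,0],"turn":0}]'

```text
t: 9.45
eef_pos: [0.6527, 0.0577, 0.3656]
ee_rot: [-3.142, -0.0, -3.141]
force: [0.5, -0.1, -1.6]
width: 0.024
```

```bash
python3 step.py top
```

```text
post 9.45 -170.4 46 0.0953
9.5 w -66.530939179284 post -173.77580569473562 [0.65256094 0.05657241 0.36562661]
now lamp-model deg 1.3 r 0.0727 dist mm 2.9 z 0.0246
[[np.float64(-0.1), np.float64(-0.9)], [np.float64(-0.2), np.float64(-1.8)], [np.float64(-0.1), np.float64(-2.7)], [np.float64(0.2), np.float64(-3.5)], [np.float64(0.5), np.float64(-4.3)], [np.float64(0.9), np.float64(-5.0)], [np.float64(1.4), np.float64(-5.7)], [np.float64(2.0), np.float64(-6.3)]]
```

Request:
send_rows --motion '[{"offset":[-0.1,-0.9,0],"turn":0},{"offset":[-0.2,-1.8,0],"turn":0},{"offset":[-0.1,-2.7,0],"turn":0},{"offset":[0.2,-3.5,0],"turn":0},{"offset":[0.5,-4.3,0],"turn":0},{"offset":[0.9,-5.0,0],"turn":0},{"offset":[1.4,-5.7,0],"turn":0},{"offset":[2.0,-6.3,0],"turn":0}]'

```text
t: 10.3
eef_pos: [0.632, -0.0052, 0.3657]
ee_rot: [3.142, -0.0, -3.141]
force: [0.7, 0.0, -0.6]
width: 0.0238
```

```bash
python3 step.py top
```

```text
post 10.3 -225.2 47 0.095
10.35 w -62.89051870100043 post -228.40211531956103 [ 0.63113651 -0.00583907  0.36580478]
now lamp-model deg 2.2 r 0.0732 dist mm 3.4 z 0.0248
[[np.float64(0.6), np.float64(-0.6)], [np.float64(1.4), np.float64(-1.2)], [np.float64(2.1), np.float64(-1.6)], [np.float64(2.9), np.float64(-1.9)], [np.float64(3.7), np.float64(-2.1)], [np.float64(4.4), np.float64(-2.2)], [np.float64(5.2), np.float64(-2.2)], [np.float64(6.0), np.float64(-2.2)]]
```

Request:
send_rows --motion '[{"offset":[0.6,-0.6,0],"turn":0},{"offset":[1.4,-1.2,0],"turn":0},{"offset":[2.1,-1.6,0],"turn":0},{"offset":[2.9,-1.9,0],"turn":0},{"offset":[3.7,-2.1,0],"turn":0},{"offset":[4.4,-2.2,0],"turn":0},{"offset":[5.2,-2.2,0],"turn":0},{"offset":[6.0,-2.2,0],"turn":0}]'

```text
t: 11.15
eef_pos: [0.5719, -0.0266, 0.3657]
ee_rot: [3.142, 0.0, -3.141]
force: [-0.3, 0.4, -1.5]
width: 0.0241
```

```bash
python3 step.py top
```

```text
no post None
11.2 w -62.89051870100043 post -280.2240198173681 [ 0.57080797 -0.02664625  0.36574561]
now lamp-model deg 2.7 r 0.0743 dist mm 3.6 z 0.0247
[[np.float64(0.9), np.float64(0.1)], [np.float64(1.7), np.float64(0.4)], [np.float64(2.5), np.float64(0.7)], [np.float64(3.2), np.float64(1.1)], [np.float64(3.8), np.float64(1.6)], [np.float64(4.3), np.float64(2.1)], [np.float64(4.8), np.float64(2.6)], [np.float64(5.3), np.float64(3.2)]]
```

Request:
send_rows --motion '[{"offset":[0.9,0.1,0],"turn":0},{"offset":[1.7,0.4,0],"turn":0},{"offset":[2.5,0.7,0],"turn":0},{"offset":[3.2,1.1,0],"turn":0},{"offset":[3.8,1.6,0],"turn":0},{"offset":[4.3,2.1,0],"turn":0},{"offset":[4.8,2.6,0],"turn":0},{"offset":[5.3,3.2,0],"turn":0}]'

```text
t: 12.0
eef_pos: [0.5192, 0.0058, 0.3657]
ee_rot: [-3.142, 0.0, -3.141]
force: [0.4, 0.8, -1.4]
width: 0.0237
```

```bash
python3 step.py scene
```

```text
post 12.0 -331.0 47 0.0936
12.05 w -58.55794764978934 post -333.5471062692746 [0.51858511 0.00624362 0.36570969]
now lamp-model deg 6.9 r 0.0741 dist mm 9.0 z 0.0247
[[np.float64(0.5), np.float64(0.9)], [np.float64(0.9), np.float64(1.9)], [np.float64(1.2), np.float64(2.9)], [np.float64(1.3), np.float64(3.6)], [np.float64(1.3), np.float64(4.4)], [np.float64(1.2), np.float64(5.1)], [np.float64(1.1), np.float64(5.8)], [np.float64(0.9), np.float64(6.5)]]
```

Request:
send_rows --motion '[{"offset":[0.5,0.9,0],"turn":0},{"offset":[0.9,1.9,0],"turn":0},{"offset":[1.2,2.9,0],"turn":0},{"offset":[1.3,3.6,0],"turn":0},{"offset":[1.3,4.4,0],"turn":0},{"offset":[1.2,5.1,0],"turn":0},{"offset":[1.1,5.8,0],"turn":0},{"offset":[0.9,6.5,0],"turn":0}]'

```text
t: 12.85
eef_pos: [0.5106, 0.0709, 0.3656]
ee_rot: [-3.142, -0.0, -3.141]
force: [0.6, 0.2, -0.3]
width: 0.024
```

```bash
python3 step.py top
```

```text
post 12.85 -375.3 44 0.0937
12.9 w -54.172222376008484 post -379.0935551101911 [0.51105961 0.0715725  0.36561918]
now lamp-model deg -0.4 r 0.0737 dist mm 1.4 z 0.0246
[[np.float64(-0.2), np.float64(0.6)], [np.float64(-0.5), np.float64(1.3)], [np.float64(-0.8), np.float64(1.9)], [np.float64(-1.2), np.float64(2.4)], [np.float64(-1.7), np.float64(2.9)], [np.float64(-2.2), np.float64(3.4)], [np.float64(-2.7), np.float64(3.8)], [np.float64(-3.3), np.float64(4.1)]]
```

Request:
send_rows --motion '[{"offset":[-0.2,0.6,0],"turn":0},{"offset":[-0.5,1.3,0],"turn":0},{"offset":[-0.8,1.9,0],"turn":0},{"offset":[-1.2,2.4,0],"turn":0},{"offset":[-1.7,2.9,0],"turn":0},{"offset":[-2.2,3.4,0],"turn":0},{"offset":[-2.7,3.8,0],"turn":0},{"offset":[-3.3,4.1,0],"turn":0}]'

```text
t: 13.7
eef_pos: [0.5439, 0.1117, 0.3656]
ee_rot: [-3.142, -0.0, -3.141]
force: [-0.4, -0.8, -2.0]
width: 0.0238
```

```bash
python3 step.py top
```

```text
post 13.7 -420.2 48 0.0947
13.75 w -50.7200034625225 post -423.0698719652787 [0.54470537 0.11201978 0.36557793]
now lamp-model deg 1.9 r 0.0742 dist mm 2.6 z 0.0246
[[np.float64(-0.6), np.float64(0.3)], [np.float64(-1.3), np.float64(0.6)], [np.float64(-2.0), np.float64(0.8)], [np.float64(-2.7), np.float64(0.9)], [np.float64(-3.3), np.float64(1.0)], [np.float64(-3.9), np.float64(1.0)], [np.float64(-4.6), np.float64(0.9)], [np.float64(-5.2), np.float64(0.8)]]
```

Request:
send_rows --motion '[{"offset":[-0.6,0.3,0],"turn":0},{"offset":[-1.3,0.6,0],"turn":0},{"offset":[-2.0,0.8,0],"turn":0},{"offset":[-2.7,0.9,0],"turn":0},{"offset":[-3.3,1.0,0],"turn":0},{"offset":[-3.9,1.0,0],"turn":0},{"offset":[-4.6,0.9,0],"turn":0},{"offset":[-5.2,0.8,0],"turn":0}]'

```text
t: 14.55
eef_pos: [0.596, 0.1192, 0.3656]
ee_rot: [-3.142, -0.0, -3.141]
force: [-0.5, -0.6, -1.6]
width: 0.024
```

```bash
python3 step.py top; cat hist.json
```

```text
post 14.55 -462.3 45 0.0947
14.6 w -47.34844925630016 post -464.53676979609287 [0.59669546 0.11916375 0.36553827]
now lamp-model deg 1.9 r 0.074 dist mm 2.7 z 0.0245
[[np.float64(-0.7), np.float64(-0.1)], [np.float64(-1.3), np.float64(-0.4)], [np.float64(-2.0), np.float64(-0.6)], [np.float64(-2.5), np.float64(-0.9)], [np.float64(-3.0), np.float64(-1.3)], [np.float64(-3.4), np.float64(-1.7)], [np.float64(-3.8), np.float64(-2.1)], [np.float64(-4.2), np.float64(-2.5)]]
[[6.8, 18.30805166552446], [6.85, 17.153150647198117], [6.9, 10.857191207233853], [6.95, 9.364809990156232], [7.7, -48.26993226398713], [7.75, -51.46367692841892], [8.6, -112.67913366144396], [9.45, -170.36539854965417], [10.3, -225.20851498476395], [12.0, -330.9740010553471], [12.85, -375.26216611371854], [13.7, -420.2293680923094], [14.55, -462.28856469103386]]
```

Request:
send_rows --motion '[{"offset":[-0.7,-0.1,0],"turn":0},{"offset":[-1.3,-0.4,0],"turn":0},{"offset":[-2.0,-0.6,0],"turn":0},{"offset":[-2.5,-0.9,0],"turn":0},{"offset":[-3.0,-1.3,0],"turn":0},{"offset":[-3.4,-1.7,0],"turn":0},{"offset":[-3.8,-2.1,0],"turn":0},{"offset":[-4.2,-2.5,0],"turn":0}]'

```text
t: 15.4
eef_pos: [0.6377, 0.094, 0.3657]
ee_rot: [3.142, -0.0, -3.141]
force: [0.6, -0.4, -0.9]
width: 0.0243
```

```bash
python3 step.py scene; python3 -c "
import cv2;a=cv2.imread('pics/s15.40.png')[130:290,200:400];b=cv2.imread('pics/s12.00.png')[130:290,200:400]
cv2.imwrite('pics/c5.png',cv2.resize(cv2.hconcat([b,a]),None,fx=2,fy=2,interpolation=2))"
```

```text
post 15.4 -498.9 48 0.0959
15.45 w -43.64366513429701 post -502.08590773535866 [0.63813772 0.09353668 0.36563352]
now lamp-model deg 1.0 r 0.0741 dist mm 1.6 z 0.0246
[[np.float64(-0.4), np.float64(-0.5)], [np.float64(-0.7), np.float64(-1.0)], [np.float64(-1.0), np.float64(-1.5)], [np.float64(-1.2), np.float64(-2.0)], [np.float64(-1.4), np.float64(-2.5)], [np.float64(-1.6), np.float64(-3.0)], [np.float64(-1.7), np.float64(-3.6)], [np.float64(-1.7), np.float64(-4.1)]]
```

View pics/c5.png

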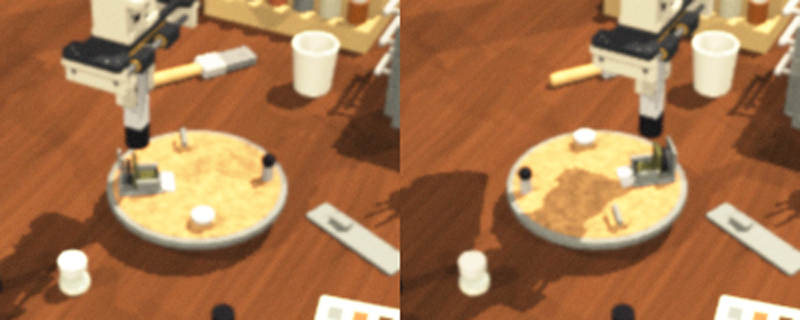

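Left (t=12.0) and right (t=15.4): the lamp's mouth, at (137,145) and (650,130), hangs right over the cockpit in both, and the platter is free. About 6.8 s have been followed. Now I'll lift and move aside.

Request:
send_rows --motion '[{"offset":[-0.3,-0.4,-1],"turn":0},{"offset":[-0.4,-0.8,-3],"turn":0},{"offset":[0.5,-3,-5],"turn":0},{"offset":[2,-7,-6],"turn":0},{"offset":[4,-11,-6],"turn":0},{"offset":[6,-15.5,-6],"turn":0},{"offset":[8,-20,-6],"turn":0},{"offset":[8.8,-23,-6],"turn":0}]'

```text
t: 16.25
eef_pos: [0.5476, -0.138, 0.4272]
ee_rot: [-3.142, 0.001, 3.142]
force: [1.0, 0.2, -1.1]
width: 0.024
```

Request:
send_rows --motion '[{"offset":[0,-0.5,0],"turn":0},{"offset":[0,-0.5,0],"turn":0},{"offset":[0,-0.5,0],"turn":0},{"offset":[0,-0.5,0],"turn":0},{"offset":[0,-0.5,0],"turn":0},{"offset":[0,-0.5,0],"turn":0}]'

```text
t: 16.85
eef_pos: [0.5499, -0.1399, 0.4255]
ee_rot: [3.142, -0.0, -3.14]
force: [0.6, -0.7, -1.0]
width: 0.0238
```

```bash
python3 - <<'E'
from h import *
s=get_state(); print(s['t'],s['eef_pos'],np.hypot(*(s['eef_pos'][:2]-AX)),s['ee_rot'],s['width'],np.abs(s['qd']).max())
d=cam('scene'); cv2.imwrite('pics/end.png',d['frame'])
E
```

```text
16.85 [ 0.54987388 -0.1399285   0.42553314] 0.19073957161734997 [ 3.14156404e+00 -2.93034524e-04 -3.13972397e+00] 0.02381404844754547 0.003818828120299853
```

View pics/end.png

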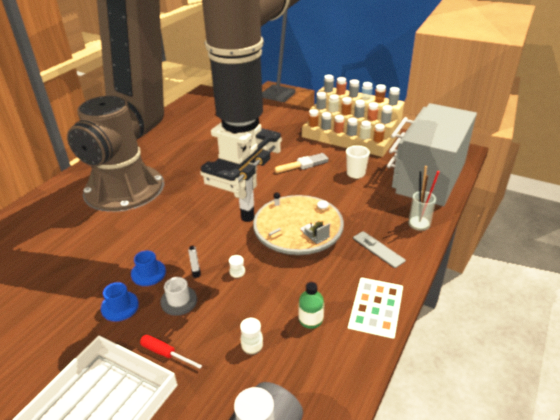

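The lamp is upright in the gripper at about (246,205), beside the turntable, and the bystanders look unmoved. I'm handing in.

```bash
python3 -c "
from station import *
print(job_done())"
```

```text
the job is handed in; nothing more can be done
None
```

I handed the job in at about 17 s. By my own checks every step was met; `job_done()` gave no verdict.

- **Push:** I lifted the lamp from its grey stand and pushed the post's ball with the lamp's head. After release the platter turned clockwise at about 1.3 rad/s and coasted freely. It had slowed to about 0.76 rad/s by 15.4 s.
- **Following:** From 8.6 s to 15.4 s (about 6.8 s) the lamp's mouth stayed over the cockpit model, about 24.5 mm above its top.
- **Sideways error:** It was 1–4 mm at most checks. The largest was about 9 mm at 12.0 s, because the post was hidden from the top camera at 11.15 s and I moved on prediction until the next look. The limit is 20 mm.
- **Finish:** The lamp is held still and upright with a 24 mm grip. Its mouth is about 0.18 m above the bench and 0.19 m from the turntable's axis. In the last picture the bystanders look unmoved.

The two cameras disagreed by about 1–3° on the post's angle, which is 4 mm or less at the model. Contact forces on the platter and model were not measured directly; the wrist force read 2 N or less at the end of each move during the push and following.

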